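# Gauge the soil box's access tube

### The arm

A 6-joint arm with a two-finger parallel gripper is mounted at the origin on the work surface. World frame = base frame: x ahead of the robot, y to its left, z up, the work surface at z = 0. Lengths are in m, angles in degrees, forces in N, time in s.
With the tool pointing down it reaches from about 0.4 to 0.825 m from the base axis. Payload 7 kg.
Tool frame: the origin (TCP) lies midway between the tips of the shut fingers; the grasp point (between the pads) lies 19 mm behind it; z points along the fingers, y is the line along which they close (so a half turn about z gives the same grasp; the last joint's range is limited). The gripper opens to 88 mm and grips with 3 to 60 N. Pads are 19 mm wide; open, the fingers measure 130 mm over their backs; the gripper's body (78 mm by 193 mm) begins 47 mm behind the grasp point.
Start: joints at [82.34, 20.546, 0.682, 0, -70.136, -16.507], TCP at [0.276, 0.616, 0.227] pointing down, gripper open.
Joint ranges: [-176.03, 176.03], [-82.01, 121.73], [-58.28, 71.71], [-173.87, 95.51], [-174.79, -0.11], [-173.66, 173.66]. Speed limits (degrees/s): [136.94, 136.94, 172.46, 180, 180, 180].

### API

Orientations are given as a 3x3 rotation matrix whose columns are the frame's x, y, z axes.
In Python, from rig import robot gives the robot as it stands. Calls block until the motion is done:
- robot.goto(position, orientation): joint-space move of the TCP to a pose.
- robot.servo_line(position, ori=None, speed=0.15): straight line of the TCP; ori=None keeps the orientation; speed is the mean speed in m/s.
- robot.movej(angles): joint-space move.
- robot.move_gripper(opening): opening from 0.0 (shut) to 1.0 (fully open); the grip force is fixed at half the most; returns when the fingers have stopped.
- robot.dwell(seconds).
- robot.ik(position, orientation): joint angles nearest the present ones, or None.
- robot.grab_frame(name): name is "scene" or "top" or "wrist"; returns (picture, depth): 400x640x3 uint8, red, green, blue; 400x640 float32, m along the optical axis (not along the pixel's ray), 0 where there is no reading.
- robot.camera_info(name): a dict with "vfov" (degrees; the focal length in pixels is half the picture's height over the tangent of half this angle, whatever the lens; pixels are square), "cx", "cy" (the principal point, pixels), "k1" (the pictures are not rectified: a ray, as slopes to the right and down, at radius r is drawn at 1 + k1 r^2 times it, then the intrinsics apply), "view" (4x4, takes a point from world to camera coordinates); the wrist camera has in their place "T_tool_cam" (4x4, takes a point from camera to tool coordinates, whose origin is the TCP and whose axes are the flange's). Camera axes: x right, y down, z forward; pixel columns grow to the right and rows downward; lengths in m; the calibration is good to about 2 mm. A picture is of the moment at which its call begins: read the wrist's pose just before it. camera_info takes no time and is no camera call.
A pose or a line that the arm cannot do raises robot.Unreachable and nothing moves.
- robot.job_done(): hands the job in; it is judged then, once.
Readings, each from a call of its own:
- robot.read_t(): time.
- robot.read_qpos(): joint angles.
- robot.read_qvel(): joint speeds.
- robot.read_effort(): joint torques, N m.
- robot.read_position(): TCP position.
- robot.read_tcp_rot(): TCP orientation.
- robot.read_force(): force on the tool from outside, world axes, zero at the start.
- robot.read_ft_torque(): the same for the moment, N m.
- robot.read_grip_width(): opening from 0.0 (shut) to 1.0 (fully open).
- robot.read_finger_force(): force on a finger pad.
Only numpy, scipy, OpenCV 4.12 (cv2) and the standard library are available. Lean on these libraries where they do the work, as an engineer would, in place of code of your own. Each camera call takes 0.05 s, during which the arm holds its last target. There are 200 camera calls.

### The job

Take the gauge rod (the rod with the collar) from its rest, slide it tip first into the sloping guide tube of the soil box until its collar stops against the mouth, then draw it right out again. Present it for reading: hold the rod level in the gripper, with its tip about 5 cm above the middle of the white reading plate and touching nothing, and finish still holding it so. Leave the plain rod and everything else on the bench where it is.

Things in the scene. Friction and masses are not known exactly. Their poses are not given: they have to be found in the camera images.
- gauge_grip (a point): Gauge rod, the loose rod WITH a collar: centre of its handle, on the axis. x axis runs along the rod to the tip. Round handle 16 mm diameter, x -55 to +55 mm; collar 28 mm diameter, x +55 to +63; shank 8 mm diameter, x +63 to +183, last 8 mm tapering to 3.6 mm. Metal, about 0.2 kg (varies), centre of mass at x +26. Starts lying level on rest_a, axis 45 mm above the table.
- rest_a: Fixed rest under the gauge rod; origin on the table below the handle's centre, x axis to the rod's tip. Two blocks with open-topped slots, tops 50 mm above the table, at x -55 to -43 mm (under the handle's end) and x +109 to +121 (under the shank); lift the rod straight up. Between them only a 36 mm wide, 6 mm thick base, so the handle's middle is free on both sides.
- rest_b: The same kind of fixed rest, under the plain rod.
- gauge_stop (a point): Centre of the gauge rod's collar face that looks to the tip, on the axis, 63 mm ahead of the handle centre.
- gauge_tip (a point): End of the gauge rod's shank (the tip), on the axis, 183 mm ahead of the handle centre, 120 mm ahead of the collar face.
- guide_tube: Fixed aluminium guide tube that rises out of the far side of a lidded grey box at 35 degrees above level, mouth away from the robot. Outer diameter 26 mm, bore 13 mm, 135 mm long, open at the inner end, so that the collar stops on the mouth's rim before the tip meets anything. Origin: centre of the mouth, 125 mm above the table; z axis: along the bore, out of the mouth.
- soil_box: Fixed grey box with white lid, 158 x 148 mm, 135 mm high, screw heads to 140 mm; origin under its centre; its x axis points to the side where the tube comes out. The tube's mouth lies 120 mm ahead of the origin, 45 mm in front of the box's face.
- plate_centre (a point): Centre of the upper face of the fixed reading plate (white face 110 x 90 mm with a dark cross, on a grey block 120 x 100 mm); the face is 30 mm above the table.
- plain_rod_grip (a point): Centre of the handle of another loose rod, with the same handle and the same kind of rest but NO collar, shank tip 205 mm ahead along x. To be left alone. Which rod lies nearer the soil box varies.
- beaker_a: Bystander: empty clear beaker, 72 mm across, 75 mm high; origin under its centre.
- beaker_b: Bystander: empty clear beaker, 72 mm across, 75 mm high; origin under its centre.
- tin: Bystander: closed steel tin, 60 mm across, 40 mm high; origin under its centre.
- jar: Bystander: closed jar, 56 mm across, 80 mm high; origin under its centre.
- spatula: Bystander: spatula lying flat, 190 mm long.
- weight: Bystander: brass weight, 36 mm across, 35 mm high; origin under its centre.

How it is judged (in metres and radians):
On the way, in this order (a step that is already met when the one before it is completed fails the run):
1. the gauge rod is in the guide tube with its collar stopped against the mouth (z of gauge_stop in the frame of guide_tube below 0.0035 m and distance between gauge_stop and guide_tube below 0.007 m and angle between the x axis of gauge_grip and the z axis of guide_tube, either way round below 0.09 rad), for 0.1 s.
2. the gauge rod is drawn right out of the tube, held by the fingers (z of gauge_tip in the frame of guide_tube above 0.01 m and contact force between gauge and the fingers above 1 N), for 0.1 s.
At the end, for the whole second after the job is handed in: The fingers hold the gauge rod at rest, level within 7 degrees, its tip 25 to 80 mm above the reading plate's face and within 25 mm of its centre sideways; the rod touches nothing but the fingers (horizontal distance between gauge_tip and plate_centre below 0.025 m and z of gauge_tip in the frame of plate_centre between 0.025 and 0.08 m and angle between gauge_grip's own x axis and vertical between 1.4508 and 1.6908 rad and contact force between gauge and the fingers above 2 N and linear speed of gauge below 0.03 m/s and contact force between gauge and reading_plate below 0.05 N and contact force between gauge and soil_box below 0.05 N and contact force between gauge and guide_tube below 0.05 N and contact force between gauge and rest_a below 0.05 N and contact force between gauge and rest_b below 0.05 N and contact force between gauge and plain_rod below 0.05 N and contact force between gauge and beaker_a below 0.05 N and contact force between gauge and beaker_b below 0.05 N and contact force between gauge and tin below 0.05 N and contact force between gauge and jar below 0.05 N and contact force between gauge and spatula below 0.05 N and contact force between gauge and weight below 0.05 N); the arm keeps its last pose, push and grip.
It fails at once if a bystander or the plain rod is shifted by more than 25 mm (distance of any of beaker_a, beaker_b, tin, jar, spatula, weight, plain_rod_grip from where it was at the start of the episode above 0.025 m).
It also fails if it takes over 61 s, if anything falls off the work surface, if the arm or the gripper's body presses on something with over 40 N, if the wrist force passes 120 N, or if a joint passes its speed limit or range.

## Working session

There is one attempt and no reset: what is moved stays moved. The work goes in short steps, each a Python script; the robot and the scene stay as the last script left them, time stands still between calls to the robot, and variables do not carry over. Pictures are saved under pics/ and viewed, at most 10 in all, crops included, and the job is handed in when it is done.

```bash
ls; mkdir -p pics; python3 - <<'E'
from rig import robot
import cv2,numpy as np
for n in("scene","top"):
    p,d=robot.grab_frame(n); cv2.imwrite(f"pics/{n}0.png",p[:,:,::-1]); np.savez(f"{n}0.npz",p=p,d=d)
    print(n,robot.camera_info(n))
print(robot.camera_info("wrist"),robot.read_t())
E
```

```text
pics
scene {'vfov': 56.611739164059784, 'cx': 317.8997462244037, 'cy': 200.73437769880508, 'k1': -0.04689638524799132, 'view': array([[-0.84681084,  0.53155477,  0.01899823,  0.39189439],
       [ 0.34447739,  0.57529611, -0.74186907, -0.07475314],
       [-0.40527365, -0.62167831, -0.67027558,  1.49768076],
       [ 0.        ,  0.        ,  0.        ,  1.        ]])}
top {'vfov': 49.36622024992886, 'cx': 318.07522202729666, 'cy': 190.16430371526823, 'k1': -0.019904756943004434, 'view': array([[-0.01289147, -0.99988498, -0.00799036,  0.00191029],
       [-0.98777687,  0.01397598, -0.15524667,  0.47463925],
       [ 0.15534048,  0.00589133, -0.98784342,  1.34528101],
       [ 0.        ,  0.        ,  0.        ,  1.        ]])}
{'vfov': 61.41301200041757, 'cx': 313.2972187552558, 'cy': 200.19671921439115, 'k1': -0.04432012695654728, 'T_tool_cam': array([[ 6.71234247e-06, -9.54195435e-01, -2.99184011e-01,
         8.09248790e-02],
       [ 9.99999951e-01,  1.00097020e-04, -2.96806562e-04,
        -8.49731485e-04],
       [ 3.13158895e-04, -2.99183994e-01,  9.54195389e-01,
        -1.57387472e-01],
       [ 0.00000000e+00,  0.00000000e+00,  0.00000000e+00,
         1.00000000e+00]])} 0.1
```

View pics/top0.png

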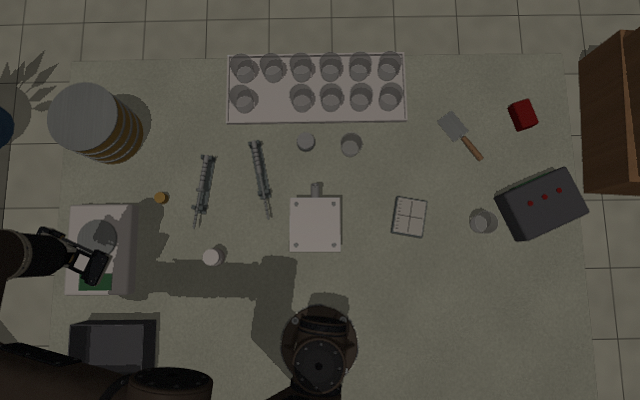

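View pics/scene0.png

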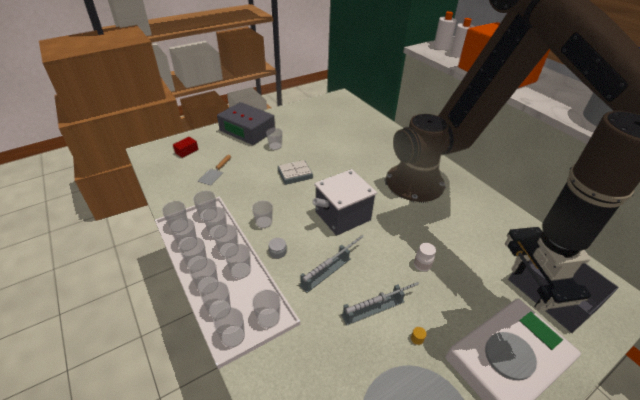

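The top view shows the two rods at about (205,190) and (260,180). The box is at (316,223) with its tube towards (317,187), and the plate is at (409,216). Next I'll write helpers and look closely at the rods with the wrist camera.

```bash
cat > h.py <<'E'
from rig import robot
import numpy as np, cv2
def cam(n):
    c=robot.camera_info(n); f=200/np.tan(np.radians(c["vfov"]/2))
    if n=="wrist":
        T=np.eye(4); T[:3,:3]=robot.read_tcp_rot(); T[:3,3]=robot.read_position(); M=T@np.array(c["T_tool_cam"])
    else: M=np.linalg.inv(c["view"])
    return dict(f=f,cx=c["cx"],cy=c["cy"],k=c["k1"],M=M)
def slopes(c,uv):
    d=(np.atleast_2d(uv).astype(float)-[c["cx"],c["cy"]])/c["f"]; s=d.copy()
    for _ in range(8): s=d/(1+c["k"]*(s**2).sum(1,keepdims=True))
    return s
def rays(c,uv):
    s=slopes(c,uv); v=np.c_[s,np.ones(len(s))]@c["M"][:3,:3].T
    return c["M"][:3,3],v
def onplane(c,uv,z):
    o,v=rays(c,uv); return o+v*((z-o[2])/v[:,2])[:,None]
def withdepth(c,uv,d):
    o,v=rays(c,uv); return o+v*np.asarray(d)[:,None]
def proj(c,P):
    q=(np.atleast_2d(P)-c["M"][:3,3])@c["M"][:3,:3]; s=q[:,:2]/q[:,2:]
    return s*(1+c["k"]*(s**2).sum(1,keepdims=True))*c["f"]+[c["cx"],c["cy"]]
def down(yaw): # tool down, tool x axis at yaw (deg) in world
    a=np.radians(yaw); x=np.array([np.cos(a),np.sin(a),0]); z=np.array([0,0,-1.]); return np.c_[x,np.cross(z,x),z]
def snap(n,name):
    c=cam(n); p,d=robot.grab_frame(n); cv2.imwrite(f"pics/{name}.png",p[:,:,::-1]); np.savez(f"{name}.npz",p=p,d=d,**c); return c,p,d
def load(name):
    z=np.load(f"{name}.npz"); return {k:z[k] for k in("f","cx","cy","k","M")},z["p"],z["d"]
E
python3 - <<'E'
from h import *
c=cam("top")
for n,uv,z in [("rodL",[(208,157),(197,225)],.045),("rodR",[(256,143),(269,217)],.045),("box",[(289,198),(340,197),(341,251),(290,251)],.135),("mouth",[(317,185)],.125),("plate",[(409,216)],.03),("jar?",[(212,256)],.04),("weight",[(161,198)],.03),("beak",[(350,146)],.04),("tin",[(306,142)],.04)]:
    print(n,onplane(c,uv,z).round(3).tolist())
print(robot.read_tcp_rot().round(3).tolist())
p=np.load("top0.npz")["p"]; cv2.imwrite("pics/crop1.png",cv2.resize(p[125:240,180:345],None,fx=4.8,fy=4.8,interpolation=cv2.INTER_CUBIC)[:,:,::-1])
E
```

```text
rodL [[0.586, 0.347, 0.045], [0.368, 0.376, 0.045]]
rodR [[0.63, 0.193, 0.045], [0.39, 0.15, 0.045]]
box [[0.437, 0.081, 0.135], [0.438, -0.069, 0.135], [0.281, -0.069, 0.135], [0.283, 0.078, 0.135]]
mouth [[0.476, -0.002, 0.125]]
plate [[0.389, -0.291, 0.03]]
jar? [[0.272, 0.328, 0.04]]
weight [[0.457, 0.499, 0.03]]
beak [[0.617, -0.109, 0.04]]
tin [[0.632, 0.032, 0.04]]
[[0.912, -0.409, -0.0], [-0.409, -0.912, -0.001], [0.0, 0.001, -1.0]]
```

View pics/crop1.png

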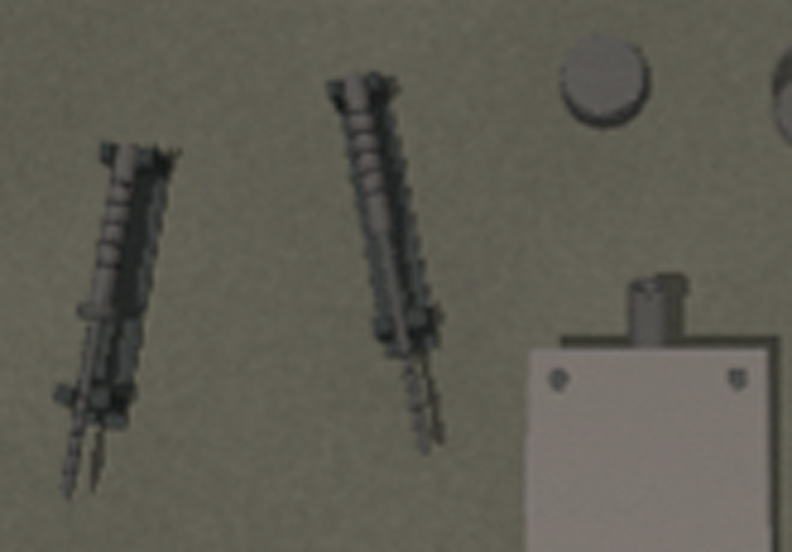

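The gauge rod is the left one: its collar shows at crop (96,310), and the right rod has none. I'll get close wrist views of the rod and the tube.

```bash
python3 - <<'E'
from h import *
th=np.radians(35)
Rin=np.c_[[np.cos(th),0,np.sin(th)],[0,-1,0],[np.sin(th),0,-np.cos(th)]]
print(np.linalg.det(Rin))
m=np.array([.476,0,.125]); u=Rin[:,0]; zt=Rin[:,2]
for s in(.063-.015,.25): print(s,robot.ik(m+u*(s)+zt*.019,Rin))
print(robot.ik([.56,-.29,.061],down(0)), robot.ik([.5,.36,.026],down(-7.6)))
robot.goto([.48,.362,.26],down(-7.6)); robot.dwell(.3); snap("wrist","w1")
# view of tube: camera looks from +x side down
robot.goto([.50,0.0,.25],Rin); robot.dwell(.3); snap("wrist","w2")
print(robot.read_t())
a=cv2.imread("pics/w1.png");b=cv2.imread("pics/w2.png")
cv2.imwrite("pics/w12.png",np.hstack([a[:,120:520],b[:,120:520]]))
E
```

```text
1.0
0.048 None
0.25 [ 17.54966307   3.27056227 -41.63909547  41.71005723 -15.06630663
  34.75955115]
[ -9.6713862   24.80335236 -16.47796098   0.         -48.71868666
  99.6713862 ] [ 53.89175499  26.12660637 -20.12366087   0.         -43.74973276
  28.50824501]Traceback (most recent call last):
  File "<stdin>", line 10, in <module>
rig.Unreachable: the arm cannot take that pose within its joint ranges
```

```bash
cat >> h.py <<'E'
def toolR(a,delta,roll=0,flip=False):
    """tool for a rod with tip direction a; delta>0 leans tool back toward the tip side; roll about the rod"""
    from scipy.spatial.transform import Rotation as Ro
    a=np.asarray(a,float)/np.linalg.norm(a); y=np.cross([0,0,1.],a); y/=np.linalg.norm(y)
    z=np.cross(a,y); z=-z if z[2]>0 else z
    x=-a; yy=np.cross(z,x); R=np.c_[x,yy,z]
    R=Ro.from_rotvec(yy*np.radians(-delta)).as_matrix()@R
    R=Ro.from_rotvec(a*np.radians(roll)).as_matrix()@R
    if flip: R=R*np.array([-1,-1,1])
    return R
E
python3 - <<'E'
from h import *
th=np.radians(35); m=np.array([.476,-.002,.125]); u=np.array([np.cos(th),0,np.sin(th)])
print(toolR(-u,0).round(2).tolist(), toolR(-u,-35).round(2).tolist(), toolR([-1,0,0],-20).round(2).tolist())
ya=np.radians(172.4); a0=np.array([np.cos(ya),np.sin(ya),0])
g=np.array([.53,.356,.045]); 
for flip in(False,True):
  for roll in(0,-30,30):
    for dl in(0,-10,-20,-30,-35,-45):
      R=toolR(-u,dl,roll,flip); f="".join("x" if (q:=robot.ik(m+u*s+R[:,2]*.019,R)) is None else "." for s in(.048,.08,.12,.16,.2,.25))
      R=toolR(a0,dl,roll,flip); f2=robot.ik(g+R[:,2]*.019,R) is not None
      R=toolR([-1,0,0],dl,roll,flip); f3=robot.ik(np.array([.389+.17,-.291,.085])+R[:,2]*.019,R) is not None
      print(flip,roll,dl,f,f2,f3)
E
python3 -c "
import cv2;cv2.imwrite('pics/w1c.png',cv2.imread('pics/w1.png'))"
```

```text
[[0.82, 0.0, 0.57], [0.0, -1.0, 0.0], [0.57, 0.0, -0.82]] [[0.34, 0.0, 0.94], [0.0, -1.0, 0.0], [0.94, 0.0, -0.34]] [[0.94, 0.0, 0.34], [0.0, -1.0, 0.0], [0.34, 0.0, -0.94]]
False 0 0 xxxx.. True True
False 0 -10 xxxxxx True True
False 0 -20 .xxxxx True True
False 0 -30 ...... False True
False 0 -35 xx.... False True
False 0 -45 xxx... False False
False -30 0 ...... True True
False -30 -10 ...... True True
False -30 -20 .xx... False True
False -30 -30 .....x False True
False -30 -35 ...... True True
False -30 -45 ...... False True
False 30 0 xxx... True True
False 30 -10 xxxxxx True True
False 30 -20 xxxxxx True False
False 30 -30 xxxxxx True False
False 30 -35 xxxxxx True False
False 30 -45 xxxxxx True True
True 0 0 xxxx.. True True
True 0 -10 xxxxxx True True
True 0 -20 ..xxxx True True
True 0 -30 ...... False True
True 0 -35 xx.... False True
True 0 -45 xxx... False True
True -30 0 ...... True True
True -30 -10 ...... True True
True -30 -20 ...... False True
True -30 -30 ...... False True
True -30 -35 ...... True True
True -30 -45 ...... False True
True 30 0 xxx..x True True
True 30 -10 xxxxxx True True
True 30 -20 xxxxxx False False
True 30 -30 xxxxxx True False
True 30 -35 xxxxxx True False
True 30 -45 xxxxxx True True
```

View pics/w1.png

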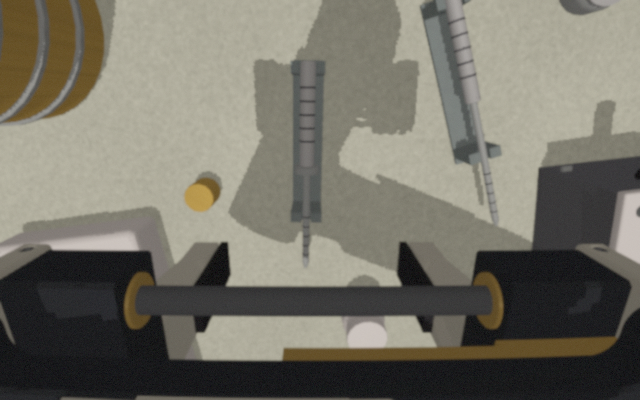

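The wrist view shows the left rod lying vertically in the image at column ~307, from the handle end (row 62) to the tip (row 262). My lean sign was reversed, so I'll rescan with positive lean and enlarge both rods.

```bash
python3 - <<'E'
from h import *
th=np.radians(35); m=np.array([.476,-.002,.125]); u=np.array([np.cos(th),0,np.sin(th)])
ya=np.radians(172.4); a0=np.array([np.cos(ya),np.sin(ya),0])
g=np.array([.53,.356,.045]); q0=robot.read_qpos()
for flip in(False,True):
  for roll in(0,-15,15):
    for dl in(10,20,25,30,35):
      R=toolR(-u,dl,roll,flip); Q=[robot.ik(m+u*s+R[:,2]*.019,R) for s in(.048,.08,.12,.16,.2,.25)]
      R=toolR(a0,dl,roll,flip); f2=robot.ik(g+R[:,2]*.019,R)
      R=toolR([-1,0,0],dl,roll,flip); f3=robot.ik(np.array([.389+.17,-.291,.085])+R[:,2]*.019,R)
      r=lambda q:None if q is None else np.round(q).astype(int).tolist()
      print(flip,roll,dl,"".join("x" if q is None else "." for q in Q),r(Q[0]),r(Q[-1]),r(f2),r(f3))
p=cv2.imread("pics/w1.png"); cv2.imwrite("pics/c2.png",np.hstack([cv2.resize(p[50:270,270:340],None,fx=2.7,fy=2.7,interpolation=2),cv2.resize(p[0:220,415:515],None,fx=2.7,fy=2.7,interpolation=2)]))
E
```

```text
False 0 10 x..... None [20, 7, -24, 15, -36, 60] [46, 32, -7, -10, -58, 41] [-9, 29, -10, 2, -61, 98]
False 0 20 ...... [26, 2, -43, 12, -32, 54] [19, 12, -12, 6, -52, 68] [42, 36, 2, -16, -70, 48] [-8, 34, -3, 3, -73, 97]
False 0 25 ...... [25, 5, -37, 7, -39, 61] [18, 15, -7, 4, -59, 71] [40, 39, 7, -19, -76, 50] [-8, 37, 1, 3, -78, 96]
False 0 30 ...... [23, 8, -32, 3, -46, 65] [17, 17, -2, 2, -66, 72] [38, 41, 11, -21, -82, 51] [-8, 40, 4, 4, -84, 96]
False 0 35 ...... [22, 10, -27, 0, -53, 68] [16, 20, 3, 0, -73, 74] [37, 44, 15, -24, -88, 52] [-7, 43, 7, 4, -89, 96]
False -15 10 ...... [14, 1, -37, -19, -27, 97] [10, 9, -11, -15, -44, 94] [40, 28, -9, -23, -51, 58] [-17, 33, 2, -12, -73, 113]
False -15 20 ...... [13, 5, -30, -17, -40, 95] [10, 14, -3, -14, -57, 93] [36, 33, 0, -27, -64, 63] [-15, 38, 8, -9, -83, 110]
False -15 25 ...... [13, 7, -27, -16, -46, 95] [9, 16, 1, -13, -64, 93] [34, 36, 4, -29, -70, 64] [-14, 41, 10, -7, -88, 110]
False -15 30 ...... [12, 9, -23, -15, -52, 95] [9, 19, 5, -13, -71, 93] [33, 39, 8, -31, -77, 66] [-13, 43, 13, -6, -93, 109]
False -15 35 
[... 1905 characters left out ...]
, -77, -88] [32, 42, 12, -32, -83, -114] [-13, 46, 16, -5, -97, -72]
True 15 10 xx.... None [25, 9, -32, 39, -40, -149] [51, 37, -2, -1, -69, -149] [-2, 27, -22, 19, -53, -103]
True 15 20 ...... [33, 4, -49, 34, -37, -157] [25, 13, -18, 24, -54, -135] [47, 41, 7, -8, -80, -144] [-2, 33, -13, 16, -66, -101]
True 15 25 ...... [32, 7, -43, 24, -43, -148] [24, 16, -12, 19, -61, -131] [45, 43, 11, -11, -85, -142] [-2, 36, -9, 15, -72, -100]
True 15 30 ...... [31, 9, -37, 18, -49, -141] [23, 19, -6, 15, -67, -127] [43, 46, 15, -14, -90, -141] [-2, 39, -5, 14, -78, -99]
True 15 35 ...... [29, 12, -31, 13, -55, -136] [22, 22, -1, 11, -74, -124] [41, 48, 19, -17, -95, -140] [-2, 42, -1, 14, -83, -99]
```

View pics/c2.png

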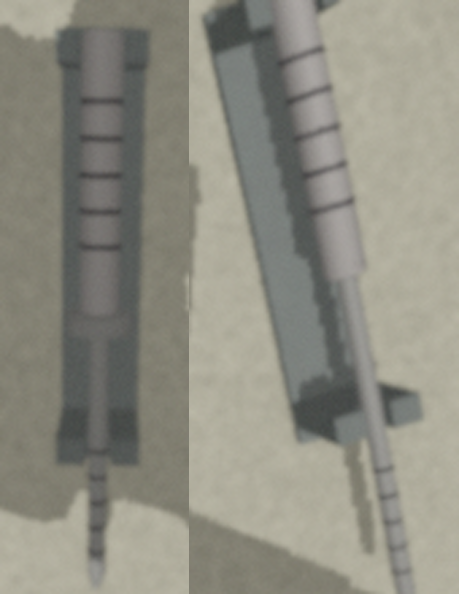

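The left rod does have the wide dark collar, at crop (98,325); the right one has none. I'll measure the rod from w1 and take a wrist view of the tube mouth with the tool down, plus a higher one to get the box yaw.

```bash
python3 - <<'E'
from h import *
c,p,d=load("w1")
e=onplane(c,[(308.1,61)],.05)[0]; t=onplane(c,[(305.6,267)],.045)[0]; k=onplane(c,[(306.6,175)],.045)[0]
print(e,k,t,np.linalg.norm((t-e)[:2]),np.linalg.norm((t-k)[:2]),np.degrees(np.arctan2(*(t-e)[1::-1])))
robot.goto([.42,.0,.33],down(0)); robot.dwell(.3); snap("wrist","w3")
robot.goto([.48,-.002,.2],down(0)); robot.dwell(.3); snap("wrist","w2"); print(robot.read_t())
a=cv2.imread("pics/w2.png");b=cv2.imread("pics/w3.png")
cv2.imwrite("pics/w23.png",np.hstack([cv2.resize(a[100:300,220:420],None,fx=2,fy=2,interpolation=2),b[:,120:520]]))
E
```

```text
[0.59410339 0.3538062  0.05      ] [0.47520338 0.37186422 0.045     ] [0.35995671 0.38908974 0.045     ] 0.23679018903136612 0.11652687967065992 171.4305810935356
4.4083
```

View pics/w23.png

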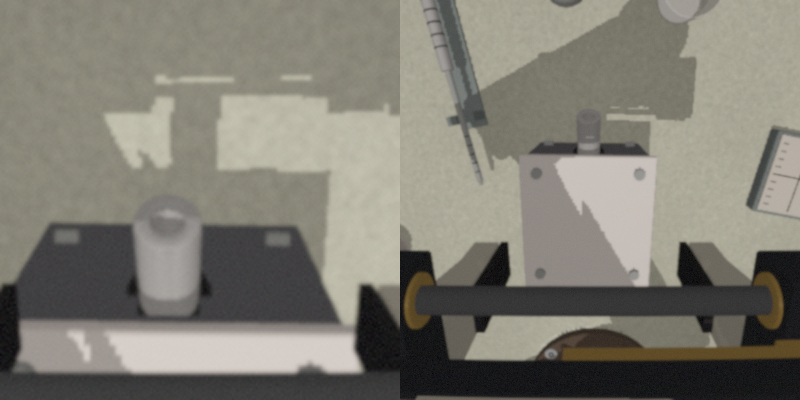

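In w2 the mouth ring is centred at crop (168,215), i.e. pixel (304,207.5), with the bore visible. In w3 the lid screws are at about (256,173), (360,173), (260,273) and (353,273), and the mouth is at (308,115).

```bash
python3 - <<'E'
from h import *
c2,p2,d2=load("w2"); c3,p3,d3=load("w3")
print("mouth w2",onplane(c2,[(304,207.7)],.125))
print("mouth w3",onplane(c3,[(308,116)],.125))
s=onplane(c3,[(256,173.5),(360,173.5),(260,273.5),(353,273.5)],.14); print("screws",s.round(4).tolist(),s.mean(0))
print("lidcorn",onplane(c3,[(240,157),(377,155)],.135).round(4).tolist())
ct=cam("top"); p=np.load("top0.npz")["p"]
g=cv2.cvtColor(p3,cv2.COLOR_RGB2GRAY)
# screws in w3, top: dark blobs inside lid
for nm,c,im,box,z in(("w3",c3,p3,(240,377,160,283),.14),("top",ct,p,(290,341,198,251),.14)):
    x0,x1,y0,y1=box; g=cv2.cvtColor(im,cv2.COLOR_RGB2GRAY)[y0:y1,x0:x1].astype(float)
    k=21; bg=cv2.medianBlur(g.astype(np.uint8),k); m=((bg-g)>18).astype(np.uint8)
    n,l,st,ce=cv2.connectedComponentsWithStats(m)
    for i in range(1,n):
        if st[i,4]>6: print(nm,st[i,4],(ce[i]+[x0,y0]).round(1),onplane(c,ce[i]+[x0,y0],z)[0].round(4))
# tube points via depth in w2: highest ridge
v,u=np.mgrid[190:265,280:330]; uv=np.c_[u.ravel(),v.ravel()]; dd=d2[190:265,280:330].ravel(); P=withdepth(c2,uv,dd)
for xx in np.arange(.44,.49,.006):
    q=P[(abs(P[:,0]-xx)<.003)&(P[:,2]>.09)]
    if len(q)>5: print(round(xx,3),len(q),"y",q[:,1].min().round(4),q[:,1].max().round(4),"ztop",np.percentile(q[:,2],95).round(4))
lid=d3[200,300]; print("lid z",withdepth(c3,[(300,200)],[lid]))
E
```

```text
mouth w2 [[0.48278425 0.0061688  0.125     ]]
mouth w3 [[0.48034635 0.00711801 0.125     ]]
screws [[0.4221, 0.062, 0.14], [0.4222, -0.0478, 0.14], [0.3032, 0.0634, 0.14], [0.3033, -0.0447, 0.14]] [0.3626947  0.00822965 0.14      ]
lidcorn [[0.4388, 0.0789, 0.135], [0.441, -0.0656, 0.135]]
w3 127 [359.2 173.6] [ 0.4221 -0.0469  0.14  ]
w3 104 [255.9 173. ] [0.4227 0.0621 0.14  ]
w3 54 [305.3 206.5] [0.3855 0.0102 0.14  ]
w3 60 [371.9 266.2] [ 0.3128 -0.0663  0.14  ]
w3 93 [259.8 273. ] [0.3038 0.0637 0.14  ]
w3 62 [354.7 272.7] [ 0.3044 -0.0467  0.14  ]
top 16 [295.9 203.6] [0.4195 0.0603 0.14  ]
top 15 [333.4 203.4] [ 0.4187 -0.0494  0.14  ]
top 20 [295.8 244.8] [0.3001 0.0613 0.14  ]
top 15 [333.7 244.5] [ 0.2995 -0.048   0.14  ]
0.44 345 y -0.0127 0.0249 ztop 0.1312
0.446 134 y -0.0054 0.0193 ztop 0.1166
0.452 149 y -0.0052 0.019 ztop 0.1209
0.458 152 y -0.0051 0.0191 ztop 0.1252
0.464 167 y -0.006 0.0189 ztop 0.1293
0.47 221 y -0.0058 0.019 ztop 0.1333
0.476 367 y -0.0056 0.0189 ztop 0.1336
0.482 285 y -0.0056 0.0188 ztop 0.1264
0.488 92 y -0.0019 0.0161 ztop 0.1191
lid z [[0.39131593 0.01605176 0.1351743 ]]
```

Mouth is at (0.482, 0.0066, 0.125), with the tube axis along +x to within about 0.3°. The rod's handle centre is at (0.540, 0.362) and its tip heading is 171.4°. Now I'll grasp it 15 mm ahead of the handle centre, lift, and go to the pre-insertion pose.

```bash
cat >> h.py <<'E'
MOUTH=np.array([.482,.0066,.125]); U=np.array([np.cos(np.radians(35)),0,np.sin(np.radians(35))])
A0=np.array([np.cos(np.radians(171.43)),np.sin(np.radians(171.43)),0]); GRIP=np.array([.540,.362,.045])+.015*A0
DL=25
def tcp(P,R): return P+R[:,2]*.019
E
python3 - <<'E'
from h import *
R=toolR(A0,DL,0,True)
p=robot.read_position(); robot.servo_line(p+[0,0,.08],speed=.3)
robot.move_gripper(1.0)
robot.goto(tcp(GRIP+[0,0,.17],R),R); 
robot.servo_line(tcp(GRIP,R),speed=.12)
robot.dwell(.1); f0=robot.read_force()
robot.move_gripper(0.0); robot.dwell(.2)
print("w",robot.read_grip_width(),robot.read_finger_force(),f0,robot.read_force(),robot.read_t())
robot.servo_line(tcp(GRIP+[0,0,.22],R),speed=.15); robot.dwell(.2)
print("w",robot.read_grip_width(),robot.read_finger_force(),robot.read_force(),robot.read_t())
snap("wrist","w4")
Ri=toolR(-U,DL,0,True)
robot.goto(tcp(MOUTH+U*.218,Ri),Ri); robot.dwell(.3)
print(robot.read_t(),robot.read_position(),robot.read_grip_width())
snap("wrist","w5"); snap("scene","s5"); snap("top","t5")
a=cv2.imread("pics/w5.png"); s=cv2.imread("pics/s5.png")[140:240,260:360]
cv2.imwrite("pics/w5s.png",np.hstack([a[:,120:520],cv2.resize(s,(400,400),interpolation=2)]))
E
```

```text
w 0.1722338272689601 30.001248121261597 [ 0.13853386  0.10820028 -0.02076216] [ 0.21000297 -0.87296293  1.03448666] 11.025
w 0.1749318359656206 29.999593198299408 [-0.09185715  0.25980808 -2.42060457] 12.8417
14.6167 [0.66399342 0.00720581 0.23104827] 0.17022469293356468
```

View pics/w5s.png

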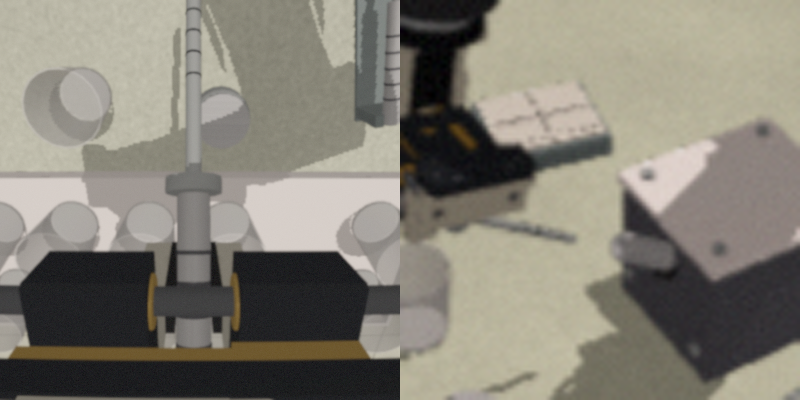

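The rod is held: the shank runs up the wrist image at column ~313 and the collar front is near row 172. In the scene crop the tip is at about (303,200), just short of the mouth at about (315,201). I'll fit the rod's actual axis from wrist depth.

```bash
cat >> h.py <<'E'
def rodfit(name,rows=range(4,160,3)):
    """axis of the held shank from wrist picture: (point nearest collar front, dir to tip)"""
    c,p,d=load(name); pts=[]
    for r in rows:
        x=np.where((d[r,285:345]<.33)&(d[r,285:345]>.05))[0]
        if len(x)<6: continue
        x=x+285; u=(x.min()+x.max())/2; z=np.median(d[r,x[len(x)//2-1:len(x)//2+2]])
        o,v=rays(c,[(u,r)]); n=v[0]/np.linalg.norm(v[0]); pts.append(o+v[0]*z+n*.004)
    P=np.array(pts); P=P[abs(P[:,2]-np.polyval(np.polyfit(P[:,0],P[:,2],1),P[:,0]))<.004]
    m=P.mean(0); a=np.linalg.svd(P-m)[2][0]; a*=np.sign(a@-U) or 1
    return m,a,P,c
E
python3 - <<'E'
from h import *
m,a,P,c=rodfit("w5")
print(len(P),"a",a.round(4),"target",(-U).round(4),"ang",np.degrees(np.arccos(a@-U)).round(2),"pitch",np.degrees(np.arcsin(-a[2])).round(2),"yaw off",np.degrees(a[1]/a[0]).round(2))
print("rms",np.std(np.linalg.norm(np.cross(P-m,a),axis=1)))
# collar front: row where width jumps
d=load("w5")[2]
for r in range(160,196,3):
    x=np.where((d[r,270:360]<.33)&(d[r,270:360]>.05))[0]+270; print(r,len(x),d[r,313].round(4),end=" | ")
g=robot.read_position()-.019*robot.read_tcp_rot()[:,2]
print("\ngrip pt off line (nominal)", (g-m)-a*((g-m)@a)); tip=g+a*(.168); print("tip nominal",tip, "offset from bore axis",(tip-MOUTH)-U*((tip-MOUTH)@U),"s",(tip-MOUTH)@U)
for n in("scene","top"): print(n,proj(cam(n),[tip,MOUTH]).round(1).tolist())
t=cv2.imread("pics/t5.png")[150:220,270:350]; s=cv2.imread("pics/s5.png")[170:230,280:350]
cv2.imwrite("pics/c5.png",np.hstack([cv2.resize(t,(400,350),interpolation=2),cv2.resize(s,(400,350),interpolation=2)]))
E
```

```text
5 a [-8.311e-01 -3.000e-04 -5.562e-01] target [-0.8192 -0.     -0.5736] ang 1.21 pitch 33.79 yaw off 0.02
rms 0.0001596094654061705
160 16 0.1606 | 163 16 0.1605 | 166 16 0.1598 | 169 16 0.1613 | 172 24 0.1495 | 175 52 0.1501 | 178 55 0.1502 | 181 56 0.1504 | 184 57 0.1495 | 187 57 0.1481 | 190 54 0.1532 | 193 55 0.1548 | 
grip pt off line (nominal) [-0.00180806 -0.00110712  0.00270236]
tip nominal [0.52099472 0.00680762 0.15649156] offset from bore axis [-0.00196732  0.00020762  0.00280963] s 0.050005421624253074
scene [[304.4, 198.4], [314.7, 201.5]]
top [[313.7, 168.2], [314.1, 183.2]]
```

View pics/c5.png

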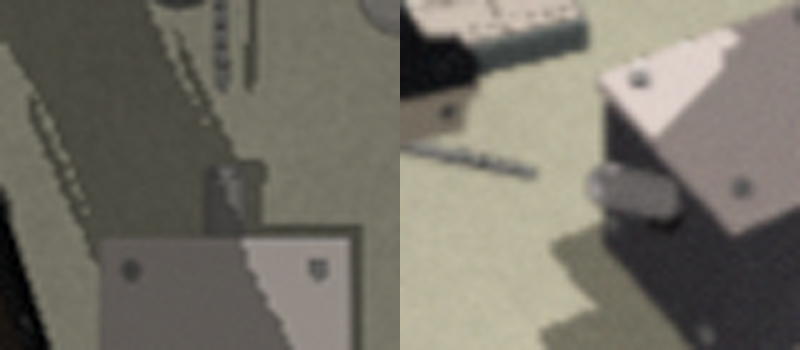

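The tip and mouth line up sideways in the top view (columns 314.4 and 314.8), and in the scene view the tip at (303.6,199.8) fits a pitch near 35°. I'll redo the axis fit robustly, then insert in small force-checked steps.

```bash
cat >> h.py <<'E'
def rodfit2(name):
    c,p,d=load(name); pts=[]
    for r in range(4,165,2):
        x=np.where((d[r,285:345]<.3)&(d[r,285:345]>.05))[0]+285
        if len(x)<6 or len(x)>22: continue
        u=(x.min()+x.max())/2; z=np.median(d[r,int(u)-1:int(u)+3])
        o,v=rays(c,[(u,r)]); pts.append(o+v[0]*z+v[0]/np.linalg.norm(v[0])*.004)
    P=np.array(pts,np.float32); L=cv2.fitLine(P,cv2.DIST_HUBER,0,1e-5,1e-5).ravel(); a=L[:3].astype(float); a*=np.sign(-a[0])
    return L[3:].astype(float),a,P
E
python3 - <<'E'
from h import *
m,a,P=rodfit2("w5"); rs=np.linalg.norm(np.cross(P-m,a),axis=1)
print(len(P),"pitch",np.degrees(np.arcsin(-a[2])).round(2),"yaw off",np.degrees(a[1]/a[0]).round(2),np.median(rs),rs.max(),P[0],P[-1])
Ri=toolR(-U,DL,0,True)
g=robot.read_position()-.019*Ri[:,2]; print("grip off",(g-m)-a*((g-m)@a))
t=m+a*((MOUTH-m)@a); print("axis off at mouth plane",t-MOUTH)
F0=robot.read_force(); print("F0",F0)
for s in(.01,.003,-.003,-.008,-.014,-.02):
    robot.servo_line(tcp(MOUTH+U*(.168+s),Ri),speed=.05); robot.dwell(.1)
    F=robot.read_force()-F0; print(s,F.round(2),robot.read_t())
    if np.linalg.norm(F)>12: break
snap("scene","s6"); snap("top","t6"); snap("wrist","w6")
E
```

```text
81 pitch 34.73 yaw off 0.25 0.00024794199076920095 0.0009858204004284403 [0.5451879  0.00792213 0.16824025] [0.6164881  0.00818929 0.21839295]
grip off [-0.0007836  -0.00159712  0.00114055]
axis off at mouth plane [ 0.00026512  0.00106097 -0.00038923]
F0 [-0.50621465  0.51470373 -2.19235563]
0.01 [ 0.35 -0.45 -0.06] 15.8167
0.003 [ 1.15  0.34 -0.18] 16.2083
-0.003 [ 0.6   0.36 -0.61] 16.575
-0.008 [ 1.04 -0.55 -0.36] 16.925
-0.014 [ 1.38 -0.4  -0.46] 17.2917
-0.02 [ 1.2  -0.49 -0.29] 17.6583
```

The fitted axis passes the mouth within about 1 mm and the forces are low, so I'll continue until the collar stops.

```bash
python3 - <<'E'
from h import *
Ri=toolR(-U,DL,0,True); F0=np.array([-.5,.5,-2.2])
S=[-.035,-.05,-.065,-.08,-.095,-.105,-.11]+list(-.112-.002*np.arange(0,8))
for s in S:
    robot.servo_line(tcp(MOUTH+U*(.168+s),Ri),speed=.05 if s>-.11 else .02); robot.dwell(.05)
    F=robot.read_force()-F0; ax=F@U; lat=np.linalg.norm(F-ax*U); print(round(s,4),"ax",ax.round(2),"lat",(F-ax*U).round(2),robot.read_t().__round__(2))
    if abs(ax)>8 or lat>14: break
robot.dwell(.2); print(robot.read_force()-F0)
snap("scene","s7"); snap("top","t7"); snap("wrist","w7")
a=cv2.imread("pics/w7.png"); s=cv2.imread("pics/s7.png")[160:240,280:360]
cv2.imwrite("pics/c7.png",np.hstack([a[:,120:520],cv2.resize(s,(400,400),interpolation=2)]))
E
```

```text
-0.035 ax 0.71 lat [ 0.79  0.25 -1.13] 18.31
-0.05 ax 0.11 lat [ 0.84  0.17 -1.2 ] 18.81
-0.065 ax 0.08 lat [ 0.44 -0.57 -0.64] 19.31
-0.08 ax 0.53 lat [-0.56 -0.34  0.8 ] 19.81
-0.095 ax 0.15 lat [ 0.26 -0.92 -0.37] 20.31
-0.105 ax -0.03 lat [-0.14 -0.52  0.21] 20.71
-0.11 ax 0.9 lat [ 0.61 -0.58 -0.87] 21.16
-0.112 ax 1.24 lat [-0.03 -0.59  0.05] 21.46
-0.114 ax 1.39 lat [-0.27 -0.54  0.38] 21.76
-0.116 ax 0.23 lat [ 0.55 -0.84 -0.78] 22.06
-0.118 ax 0.67 lat [ 0.37 -1.39 -0.52] 22.36
-0.12 ax 0.13 lat [ 0.03 -0.84 -0.05] 22.66
-0.122 ax 4.1 lat [ 0.1  -1.91 -0.14] 22.96
-0.124 ax 8.87 lat [ 1.   -3.45 -1.42] 23.26
[ 7.4037934  -4.4109056   4.56674034]
```

View pics/c7.png

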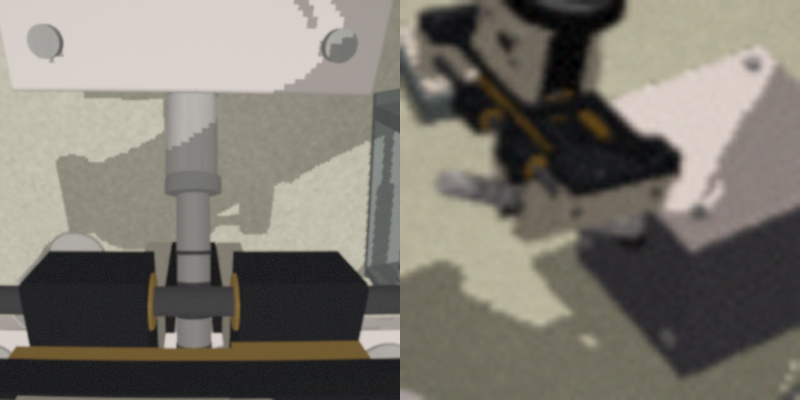

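In the wrist view the collar sits flush on the tube mouth at (192,182), and the axial force rose at the predicted depth. I'll press slightly more, draw out and present it over the plate, measuring the plate from the top and w3 pictures.

```bash
python3 - <<'E'
from h import *
Ri=toolR(-U,DL,0,True)
robot.servo_line(tcp(MOUTH+U*(.168-.1255),Ri),speed=.02); robot.dwell(.3); print("seat F",robot.read_force()-[-.5,.5,-2.2])
robot.servo_line(tcp(MOUTH+U*(.168+.05),Ri),speed=.08); robot.dwell(.2); print("out",robot.read_finger_force(),robot.read_grip_width(),robot.read_t())
ct=cam("top"); p=np.load("top0.npz")["p"][190:242,385:435]; g=cv2.cvtColor(p,cv2.COLOR_RGB2GRAY)
_,m=cv2.threshold(g,0,255,cv2.THRESH_OTSU); cs=max(cv2.findContours(m,0,2)[0],key=cv2.contourArea); r=cv2.minAreaRect(cs); print(r)
pc=onplane(ct,[(r[0][0]+385,r[0][1]+190)],.03)[0]; print("plate",pc, onplane(ct,cv2.boxPoints(r)+[385,190],.03).round(3).tolist())
pc=pc+[.002,.002,0]
np.save("pc.npy",pc)
robot.servo_line(robot.read_position()+[0,0,.07],speed=.15)
R=toolR([-1,0,0],DL,0,True); G=pc+[.168,0,.05]
robot.goto(tcp(G+[0,0,.15],R),R); robot.servo_line(tcp(G,R),speed=.1); robot.dwell(.4)
print(robot.read_t(),robot.read_force(),robot.read_finger_force(),robot.read_position(),G)
snap("wrist","w8"); snap("top","t8"); snap("scene","s8")
mm,a,P=rodfit2("w8"); print("pitch",np.degrees(np.arcsin(-a[2])),"tip",(robot.read_position()-.019*R[:,2])+a*.168,mm+a*((pc-mm)@a))
w=cv2.imread("pics/w8.png")[:,120:520]; t=cv2.imread("pics/t8.png")[170:250,370:450]
cv2.imwrite("pics/c8.png",np.hstack([w,cv2.resize(t,(400,400),interpolation=2)]))
E
```

```text
seat F [10.1393176  -5.43030082  5.58855969]
out 29.998965561389923 0.17029652853712657 26.7
((24.5, 25.5), (51.0, 49.0), 90.0)
plate [ 0.39056311 -0.29246057  0.03      ] [[0.473, -0.218, 0.03], [0.471, -0.374, 0.03], [0.309, -0.366, 0.03], [0.312, -0.212, 0.03]]
30.6 [ 0.34462582  0.70538048 -2.16388512] 29.998801052570343 [ 0.55253948 -0.29047719  0.06286451] [ 0.56056311 -0.29046057  0.08      ]Traceback (most recent call last):
  File "<stdin>", line 15, in <module>
  File "h.py", line 61, in rodfit2
    P=np.array(pts,np.float32); L=cv2.fitLine(P,cv2.DIST_HUBER,0,1e-5,1e-5).ravel(); a=L[:3].astype(float); a*=np.sign(-a[0])
                                  ~~~~~~~~~~~^^^^^^^^^^^^^^^^^^^^^^^^^^^^^^
cv2.error: OpenCV(4.12.0) /io/opencv/modules/imgproc/src/linefit.cpp:618: error: (-215:Assertion failed) npoints2 >= 0 || npoints3 >= 0 in function 'fitLine'
```

The threshold took in the whole crop as the plate, and the rod fit failed because the background is too close. I'll make one combined picture and fit with a tighter depth gate.

```bash
python3 - <<'E'
from h import *
c,p,d=load("w8"); pc=np.load("pc.npy")
R=robot.read_tcp_rot(); g=robot.read_position()-.019*R[:,2]
pts=[]
for r in range(0,165,2):
    seg=d[r,285:345]; x=np.where((seg>.05)&(seg<d[r,313]+.012))[0]+285
    if 6<=len(x)<=22:
        u=(x.min()+x.max())/2; z=np.median(d[r,int(u)-1:int(u)+3]); o,v=rays(c,[(u,r)]); pts.append(o+v[0]*z+v[0]/np.linalg.norm(v[0])*.004)
P=np.array(pts,np.float32); print(len(P))
if len(P)>5:
    L=cv2.fitLine(P,cv2.DIST_HUBER,0,1e-5,1e-5).ravel(); a=L[:3].astype(float); a*=np.sign(-a[0]); print("a",a,"pitch",np.degrees(np.arcsin(-a[2])),"tip",g+.168*a)
for n in("top","scene"): print(n,"pred tip",proj(cam(n),g+[-.168,0,0]).round(1),"pc",proj(cam(n),pc).round(1))
print("wrist pred tip",proj(c,g+[-.168,0,0]),"pc",proj(c,pc))
w=cv2.imread("pics/w8.png")[:,120:520]; t=cv2.imread("pics/t8.png")[180:255,370:445]; s=cv2.imread("pics/s8.png")[140:190,260:330]
cv2.imwrite("pics/c8.png",np.hstack([w,np.vstack([cv2.resize(t,(400,400),interpolation=2)])]))
big=np.zeros((600,800,3),np.uint8); big[:400,:400]=w; big[:400,400:]=cv2.resize(t,(400,400),interpolation=2); big[400:,:280]=cv2.resize(s,(280,200),interpolation=2)
cv2.imwrite("pics/c8.png",big)
E
```

```text
82
a [-0.99998236 -0.00273345  0.00527902] pitch -0.30246670062828235 tip [ 0.39255021 -0.290931    0.08088875]
top pred tip [[412.1 213.3]] pc [[408.8 214.9]]
scene pred tip [[294.3 158.7]] pc [[294.5 168.8]]
wrist pred tip [[311.61209271 -40.47016095]] pc [[311.92573218  19.46897926]]
```

View pics/c8.png

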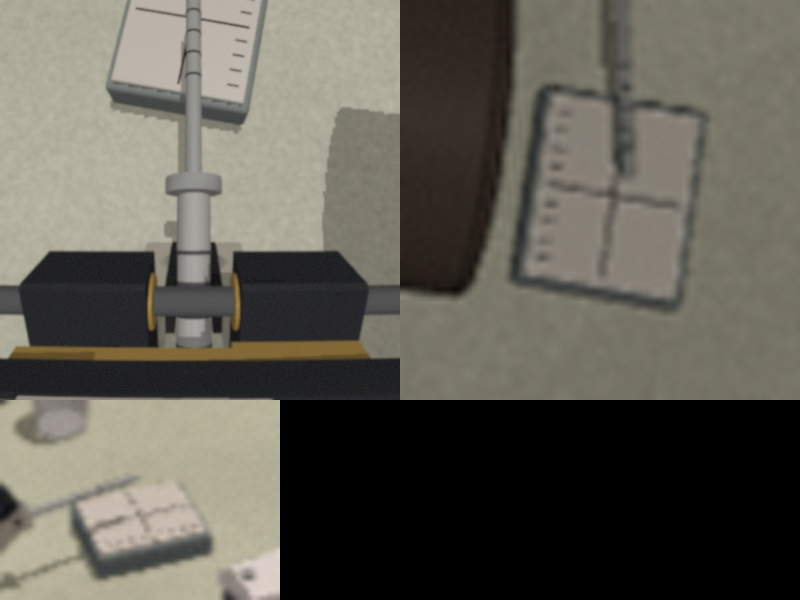

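The tip is over the cross: the top view puts the tip at (412,213) and the cross at (410,217), and the wrist view puts the cross within 1 px of prediction. The rod is level to 0.3°, about 5 cm above the face and touching nothing, so I'll hand in.

```bash
python3 -c "
from rig import robot
print(robot.read_finger_force(),robot.read_t()); print(robot.job_done())"
```

```text
29.99881535768509 30.75
the job is handed in; nothing more can be done
None
```

I inserted the gauge rod until its collar stopped on the tube mouth and drew it out. I handed in at 30.8 s with it held level, its tip about 5 cm above the plate and within about 7 mm of the cross; the verdict wasn't shown.

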